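# Set the planer's depth and square the block on the planing board

## Task

The planer is cutting too shallow: turn the black depth knob on its front exactly four clicks clockwise (seen from above) and leave it sitting in its click. Lay the dark red-brown hardwood block lengthwise on the grey planing board and push it home, flat on the board and square against both the end stop and the side fence, ready for planing. Leave the other things on the bench undisturbed, and let go of everything.

Things in the scene. Friction and masses are not known exactly. Their poses are not given: they have to be found in the camera images.
- depth_knob (a joint): angle of the planer's depth knob, rad: 0 = lightest cut, 3.49 = deepest (hard stops); grows as the knob turns clockwise seen from above. Spring-ball clicks every 20 degrees (at 0, 0.349, 0.698...); about 0.09 N m to leave a click; let go past half-way, it springs into the next one. Starts resting in one of the clicks from 0 to 1.05
- knob_grip (a point): a point on the upright axis of the depth knob, at the height to grip it: black fluted round knob, 56 mm across, 40 mm tall, on the front end of a grey electric hand planer. The point is 16 mm below the knob's flat top, 108 mm above the bench. Below the knob lies a fixed pale ring, 86 mm across, a dark tick at every click, its top 82 mm above the bench. Axes turn with the knob
- knob_mark (a point): end of the white line on the knob's top, 26 mm from the axis. The line runs from the knob's centre to its rim and points at the ticks; it turns with the knob
- planer: the electric hand planer, grey with black grip, about 330 x 82 mm (belt cover to y = -57, chip outlet to y = +71 mm); it does not shift. Origin on the bench under the knob's axis, x from the knob to the rear; reaches from x = -63 to +267 mm. Housing 84 mm high; from x = +70 mm on the rear grip rises to 155 mm
- planing_board: fixed grey board 300 x 130 x 18 mm, screwed down, origin at the centre of its underside, x lengthwise, z up. An end stop lies across its +x end (inner face x = +130 mm), a side fence along its +y edge (inner face y = +45 mm): wooden strips 20 mm thick that stand 16 mm above the board's top (tops 34 mm above the bench)
- board_corner (a point): the inner corner where end stop and side fence meet, on the board's top face (18 mm above the bench); same axes as planing_board (x towards the end stop, y towards the side fence)
- block_center (a point): centre of the dark red-brown hardwood block, 200 mm long (x) x 45 mm wide (y) x 40 mm high (z), about 0.24 kg. Starts flat on the bench, centre 20 mm up. Pushed home on the board, either end first, its centre is at x = +30, y = +22.5, z = +38 mm in the planing_board frame
- screw_jar: bystander: brown glass jar with steel lid, 62 mm across, 72 mm high, origin at its foot
- tape: bystander: dark grey tape measure, 64 x 34 x 60 mm, standing, origin at its foot
- try_square: bystander: carpenter's try square lying flat, about 220 x 120 x 18 mm, origin on the bench near its middle
- pencil: bystander: flat red carpenter's pencil, 170 mm long (x), 8 mm high, origin at the middle of its underside
- screwdriver: bystander: screwdriver with green handle, 210 mm long, lying on the bench
- offcut: bystander: pale pine offcut 130 x 70 x 27 mm, origin at the centre of its underside; not the block to be planed
There are look-alikes about, which are no part of the job. Several things look just like the part that bears block_center: the one meant starts farthest to the robot's right.

How it is judged:
By the outcome, as a careful person would: the job done as asked, in the order asked, and still so for the second after the job is handed in, with the robot touching nothing.
It also fails if it takes over 72 s, if anything falls off the work surface, if the arm or the gripper's body presses on something with over 40 N, if the wrist force passes 120 N, or if a joint passes its speed limit or range.

## Robot

A 6-joint arm with a two-finger parallel gripper is mounted at the origin on the work surface. World frame = base frame: x ahead of the robot, y to its left, z up, the work surface at z = 0. Lengths are in m, angles in rad, forces in N, time in s.
With the tool pointing down it reaches from about 0.375 to 0.75 m from the base axis. Payload 9 kg.
Tool frame: the origin (TCP) lies midway between the tips of the shut fingers; the grasp point (between the pads) lies 19 mm behind it (arm.pinch_z is the distance from the TCP to the grasp point, in m); x points along the fingers, y is the direction in which the jaws open and shut, and the axes are right-handed (so a half turn about x gives the same grasp; the last joint's range is limited). The gripper opens to 85 mm and grips with 20 to 120 N. Pads are 22 mm wide; open, the fingers measure 114 mm over their backs; the gripper's body (76 mm by 85 mm) begins 54 mm behind the grasp point. The pads swing forward as they close: fully open they stand 13 mm farther back than shut.
Start: joints at [-1.332, 0.104, 0.097, 1.564, 0, 1.353], TCP at [0.265, -0.539, 0.231] pointing down, gripper open.
Joint ranges: [-2.99, 2.99], [-0.84, 1.86], [-1.1, 1.16], [-1.84, 2.11], [-1.51, 1.56], [-3.14, 3.14]. Speed limits (rad/s): [2.22, 2.22, 2.57, 3.14, 3.14, 3.14].

## Interface

Orientations are given as a rotation vector (axis times angle).
In Python, from bench import arm, vision, ticket gives the robot as it stands.
- The arm moves only by the shell command python3 -m pendant 'ROWS' [FORCE]. ROWS is JSON, a list of rows, each an object with "grip": the closure, from 0 (fully open) to 1 (shut); "slide": the shift along the tool's x, y, z in m, a list of three; "turn": the turn about the tool's x in degrees. In form: [{"grip": grip, "slide": [tx, ty, tz], "turn": turn}, ...]. A call has 1 to 20 rows; each row shifts and turns the commanded pose from where the row before left it, along the tool's axes as they then stand; what a row does not reach is not made up. A row lasts 1/10 s, in which the tool goes at most 50 mm and 8.59 degrees, less where a joint would pass 70% of its speed; a pose out of reach is approached as far as the arm can. A call is refused whole if a number of a shift passes 0.05 or a number of a turn 8.59, either way. A call with a gripper value outside its range is refused whole. The fingers move at their own pace and stop on an object; FORCE is the grip in N (left out, the last holds). Time passes only in rows, so rows that do not move let the fingers close. It gives the time, the measured TCP pose, the force and the opening at its end, in the units of the state.
- arm.read_state(): the state, without advancing time (a new reading comes with each control period).
- vision.capture(name): name is "scene" or "side" or "wrist"; returns a dict with "img" (400x640x3 uint8, red, green, blue), "range_z" (400x640 float32, m along the optical axis (not along the pixel's ray), 0 where there is no reading), "fx", "fy", "cx", "cy" (pixels), "eye" and "orientation" of the camera in the world; the wrist camera has in their place "mount" (4x4, takes a point from camera to tool coordinates, whose origin is the TCP and whose axes are the tool frame's). Camera axes: x right, y down, z forward; pixel columns grow to the right and rows downward; lengths in m; the calibration is good to about 2 mm. The wrist camera is an equidistant fisheye: a pixel r from the principal point sees the ray r / f radians off the axis. A picture is of the moment at which its call begins: read the wrist's pose just before it.
- ticket.finish_job(): hands the job in, once; it reports no verdict.
The state is a dict: "clock": time; "qpos": joint angles; "qvel": joint speeds; "effort": joint torques, N m; "position": TCP position; "tcp_rot": TCP orientation; "wrist_force": force on the tool from outside, world axes, zero at the start; "moment": the same for the moment, N m; "opening": finger opening in m.
Only numpy, scipy, OpenCV 4.12 (cv2) and the standard library are available. Lean on these libraries where they do the work, as an engineer would, in place of code of your own. Each camera call takes 0.05 s, during which the arm holds its last target.

## Working session

There is one attempt and no reset: what is moved stays moved. The work goes in short steps, Python scripts to look and compute and a shell command to move; the robot and the scene stay as the last step left them, time stands still between calls to the robot, and variables do not carry over. Pictures are saved under pics/ and viewed, and the job is handed in when it is done.

```bash
ls; mkdir -p pics
cat > h.py <<'E'
import numpy as np, cv2
from bench import arm, vision, ticket
from scipy.spatial.transform import Rotation as R
def cap(n, fn=None):
    s=arm.read_state(); c=vision.capture(n); c['st']=s
    if fn: cv2.imwrite('pics/'+fn, c['img'][:,:,::-1])
    np.save('/tmp/'+n+'.npy', c, allow_pickle=True)
    return c
def load(n): return np.load('/tmp/'+n+'.npy',allow_pickle=True).item()
def Rm(o):
    o=np.array(o,float)
    return o if o.shape==(3,3) else (R.from_rotvec(o).as_matrix() if o.size==3 else R.from_quat(o).as_matrix())
def world(c):
    """HxWx3 world points (scene/side)"""
    z=c['range_z']; v,u=np.mgrid[:z.shape[0],:z.shape[1]]
    P=np.stack([(u-c['cx'])/c['fx']*z,(v-c['cy'])/c['fy']*z,z],-1)
    W=P@Rm(c['orientation']).T+np.array(c['eye']); W[z==0]=np.nan
    return W
E
python3 - <<'E'
from h import *
for n in ['scene','side','wrist']:
    c=cap(n,n+'0.png'); print(n,{k:(v if k not in('img','range_z') else v.shape) for k,v in c.items() if k!='st'})
print(c['st'])
E
```

```text
pics
scene {'img': (400, 640, 3), 'range_z': (400, 640), 'fx': 506.08540998982215, 'fy': 506.08540998982215, 'cx': 321.7419671121516, 'cy': 196.17976236237428, 'eye': array([1.65004075, 1.07668449, 1.17517286]), 'orientation': array([-1.00636742, -2.28301974,  1.22167588])}
side {'img': (400, 640, 3), 'range_z': (400, 640), 'fx': 380.47318989025484, 'fy': 380.47318989025484, 'cx': 318.12956929457494, 'cy': 198.22074358619804, 'eye': array([ 0.46482058, -0.9742283 ,  0.86283311]), 'orientation': array([-2.2309738 ,  0.10653393, -0.02503815])}
wrist {'img': (400, 640, 3), 'range_z': (400, 640), 'fx': 309.70691628693146, 'fy': 309.70691628693146, 'cx': 321.9347331085134, 'cy': 196.98313781389174, 'mount': array([[ 1.00741271e-04, -2.72391658e-01,  9.62186455e-01,
        -1.42926891e-01],
       [ 9.99999993e-01,  8.57194457e-05, -8.04334830e-05,
         9.82288634e-04],
       [-6.05686798e-05,  9.62186457e-01,  2.72391665e-01,
        -7.02811241e-02],
       [ 0.00000000e+00,  0.00000000e+00,  0.00000000e+00,
         1.00000000e+00]])}
{'clock': 0.1, 'qpos': array([-1.33168111e+00,  1.04633635e-01,  9.65461633e-02,  1.56386327e+00,
        3.04732996e-05,  1.35309344e+00]), 'qvel': array([-0.00023671, -0.00136889,  0.0023816 , -0.00036893, -0.00260385,
       -0.0022363 ]), 'effort': array([ 5.07694189e-03, -5.58212221e+01,  5.04716957e+01,  1.32834044e-02,
       -2.95666396e-04, -6.23712538e-06]), 'position': array([ 0.26460429, -0.53818962,  0.23060307]), 'tcp_rot': array([ 1.96809216,  0.45867641, -1.96805557]), 'wrist_force': array([ 0.78009099,  0.34473404, -0.22547815]), 'moment': array([-0.01750215, -0.02050158,  0.01015068]), 'opening': 0.08552561868457381}
```

View pics/scene0.png

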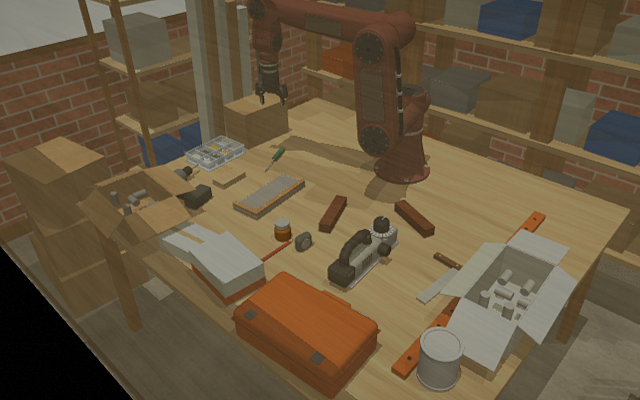

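View pics/side0.png

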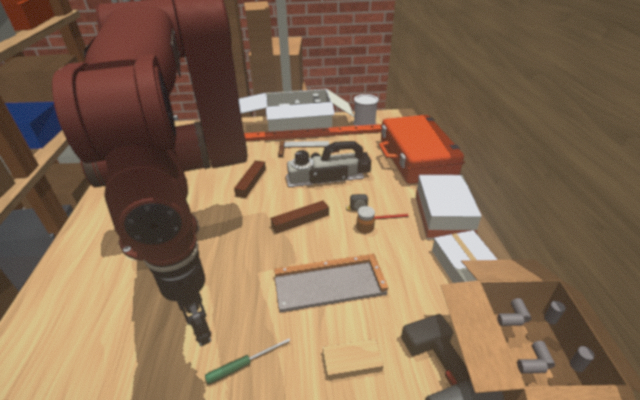

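View pics/wrist0.png

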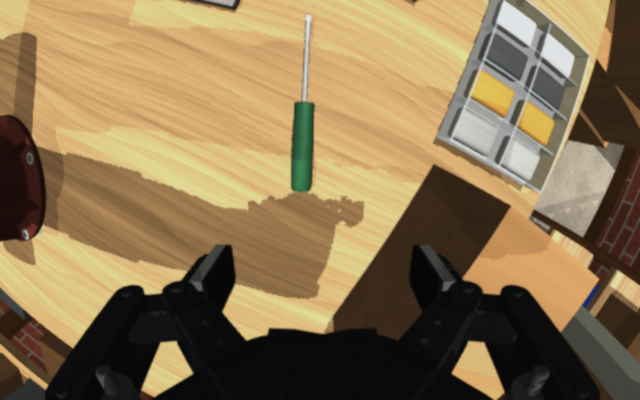

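Two dark red-brown blocks are visible. One is at scene (333,213), side (300,216); the other is at scene (414,218), side (250,179). The board is at scene (269,196), the planer at (362,250) and the knob at (381,227). I'll measure them next.

Run:
```python
from h import *
for n in ['scene','side']:
    c=load(n); W=world(c); hsv=cv2.cvtColor(c['img'],cv2.COLOR_RGB2HSV)
    # red-brown pixels
    on=(W[...,2]>0.03)&(W[...,2]<0.05)&(np.hypot(W[...,0],W[...,1])>0.25)&(W[...,0]>0)&(W[...,0]<1)
    im=c['img'].astype(int)
    m=(on&(im[...,0]>im[...,2]*1.6)&(im[...,0]<150)).astype(np.uint8)
    k,l,s,ct=cv2.connectedComponentsWithStats(m)
    for i in range(1,k):
        if s[i,4]>60:
            p=W[l==i]; r=cv2.minAreaRect((p[:,:2]*1000).astype(np.float32))
            print(n,ct[i].round(),s[i,4],r, p.mean(0).round(3),im[l==i].mean(0).round())
    # board
    m=((W[...,2]>0.012)&(W[...,2]<0.024)&(W[...,0]>0.1)&(W[...,0]<1)&(np.abs(W[...,1])<.6)).astype(np.uint8)
    k,l,s,ct=cv2.connectedComponentsWithStats(m)
    for i in range(1,k):
        if s[i,4]>300:
            p=W[l==i]; r=cv2.minAreaRect((p[:,:2]*1000).astype(np.float32)); print(n,'board?',ct[i].round(),s[i,4],r)
    # knob: 
    m=((W[...,2]>0.116)&(W[...,2]<0.132)&(W[...,0]>0.1)&(W[...,0]<1)&(np.abs(W[...,1])<.6)).astype(np.uint8)
    k,l,s,ct=cv2.connectedComponentsWithStats(m)
    for i in range(1,k):
        if s[i,4]>10:
            p=W[l==i]; print(n,'knob?',ct[i].round(),s[i,4],p.mean(0).round(3),p.min(0).round(3),p.max(0).round(3))
c=load('scene'); cv2.imwrite('pics/crop1.png',cv2.resize(c['img'][140:300,220:460,::-1],None,fx=3.3,fy=3.3,interpolation=cv2.INTER_CUBIC))
c=load('side'); cv2.imwrite('pics/crop2.png',cv2.resize(c['img'][130:330,220:420,::-1],None,fx=3,fy=3,interpolation=cv2.INTER_CUBIC))
```

```text
side [337.  39.] 75 ((855.9664916992188, 2007.551513671875), (207.98793029785156, 50.03647994995117), 2.0419411659240723) [0.849 2.012 0.041] [118.  73.  59.]
side [407. 171.] 100 ((882.4031372070312, 237.183837890625), (35.56978225708008, 147.26776123046875), 20.425840377807617) [0.891 0.209 0.04 ] [106.  63.  47.]
side [249. 176.] 377 ((291.2697448730469, 258.5337219238281), (200.67298889160156, 48.43561553955078), 69.35391998291016) [0.29  0.251 0.037] [110.  69.  49.]
side [299. 214.] 574 ((471.39654541015625, 10.448516845703125), (198.97817993164062, 49.21625900268555), 22.696517944335938) [0.47  0.006 0.037] [111.  72.  51.]
side [365. 222.] 105 ((680.9967041015625, -60.722103118896484), (36.234371185302734, 55.789249420166016), 76.48365783691406) [ 0.679 -0.067  0.041] [120.  85.  55.]
side [441. 231.] 67 ((917.2567749023438, -127.5422592163086), (15.39143180847168, 97.90738677978516), 75.45670318603516) [ 0.91  -0.126  0.035] [120.  77.  62.]
side [500. 304.] 98 ((964.4253540039062, -412.2900390625), (4.703530311584473, 59.26409912109375), 86.7860336303711) [ 0.966 -0.413  0.04 ] [106.  83.  60.]
side [451. 377.] 112 ((773.8555908203125, -581.7557373046875), (16.276451110839844, 36.72895431518555), 16.98632049560547) [ 0.773 -0.585  0.039] [90. 56. 43.]
side board? [326. 285.] 3404 ((540.776611328125, -284.6942443847656), (297.3763122558594, 115.8467025756836), 5.618155479431152)
side board? [235. 366.] 484 ((327.0298767089844, -485.7409362792969), (208.303466796875, 27.69192123413086), 21.888626098632812)
side knob? [279. 115.] 51 [0.411 0.593 0.119] [0.358 0.582 0.116] [0.478 0.6   0.125]
side knob? [343. 149.] 123 [0.649 0.258 0.125] [0.576 0.241 0.116] [0.73  0.274 0.132]
side knob? [301. 154.] 81 [0.493 0.252 0.121] [0.469 0.227 0.116] [0.518 0.28  0.124]
side knob? [479. 317.] 3911 [ 0.853 -0.495  0.123] [ 0.784 -0.6    0.116] [ 1.    -0.371  0.132]
```

View pics/crop1.png

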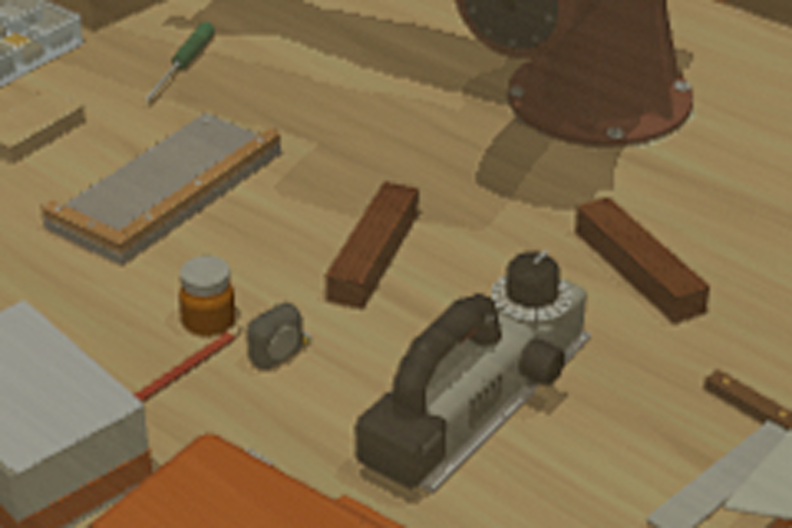

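View pics/crop2.png

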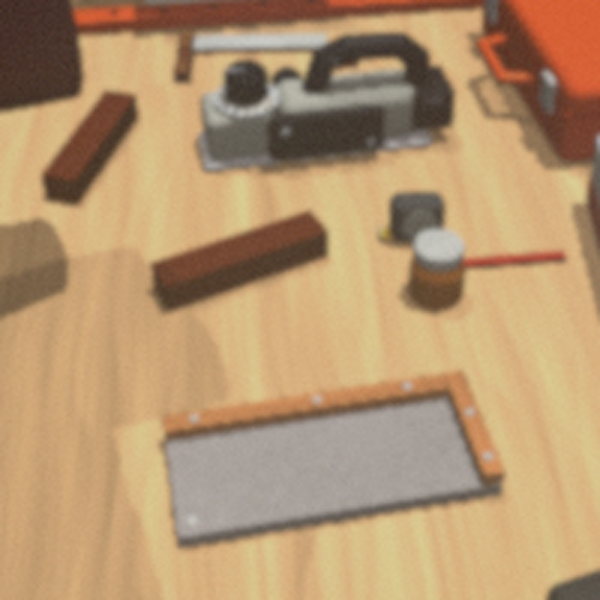

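Run:
```python
from h import *
c=load('scene'); W=world(c); s=load('side'); V=world(s)
for p in [(333,213),(414,218),(381,222),(269,196),(400,300),(275,155)]: print(p,W[p[1],p[0]].round(3), c['range_z'][p[1],p[0]])
for p in [(300,210),(252,175),(302,152),(330,288),(240,250)]: print('side',p,V[p[1],p[0]].round(3))
T=Rm(c['st']['tcp_rot']); print(T.round(3))
print(np.isfinite(W).mean(),c['range_z'].min(),c['range_z'].max(), Rm(c['orientation']).round(3))
```

```text
(333, 213) [1.266 0.73  0.799] 0.63914466
(414, 218) [1.266 0.848 0.85 ] 0.5435303
(381, 222) [1.265 0.805 0.822] 0.5841632
(269, 196) [1.266 0.607 0.77 ] 0.7255452
(400, 300) [1.266 0.841 0.721] 0.6194283
(275, 155) [1.265 0.627 0.844] 0.67318875
side (300, 210) [0.473 0.024 0.037]
side (252, 175) [0.299 0.254 0.037]
side (302, 152) [0.496 0.26  0.122]
side (330, 288) [ 0.54  -0.298  0.016]
side (240, 250) [ 0.274 -0.105 -0.003]
[[-0.     0.441 -0.897]
 [ 0.001 -0.897 -0.441]
 [-1.    -0.001 -0.   ]]
0.95625390625 0.0 3.0516782 [[-0.681  0.42  -0.6  ]
 [ 0.732  0.372 -0.57 ]
 [-0.016 -0.828 -0.56 ]]
```

Target block: the one at world (0.47, 0.01), scene (333,213). The rival at (0.29, 0.26), scene (414,218), is farther left. The scene camera's range hits a tinted pane, so I won't use it. First I'll turn the tool and go above the knob.

```bash
python3 -m pendant '[{"grip":0,"slide":[0,0,0],"turn":-8.5},{"grip":0,"slide":[0,0,0],"turn":-8.5},{"grip":0,"slide":[0,0,0],"turn":-8.5},{"grip":0,"slide":[0,0,0],"turn":-8.5},{"grip":0,"slide":[0,0,0],"turn":-8.5},{"grip":0,"slide":[0,0,0],"turn":-8.5},{"grip":0,"slide":[0,0,0],"turn":-8.5},{"grip":0,"slide":[0,0,0],"turn":-8.5},{"grip":0,"slide":[0,0,0],"turn":-8.5},{"grip":0,"slide":[0,0,0],"turn":-8.5},{"grip":0,"slide":[0,0,0],"turn":-8.5},{"grip":0,"slide":[0,0,0],"turn":-8.5},{"grip":0,"slide":[0,0,0],"turn":-8.5},{"grip":0,"slide":[0,0,0],"turn":-8.5},{"grip":0,"slide":[0,0,0],"turn":-8.5},{"grip":0,"slide":[0,0,0],"turn":-8.5},{"grip":0,"slide":[0,0,0],"turn":-8.5},{"grip":0,"slide":[0,0,0],"turn":-8.5},{"grip":0,"slide":[0,0,0],"turn":-8.5},{"grip":0,"slide":[0,0,0],"turn":-8.5}]'
python3 -m pendant '[{"grip":0,"slide":[0,0,0],"turn":-8.0},{"grip":0,"slide":[0,0,0],"turn":-8.0},{"grip":0,"slide":[0,0,0],"turn":-7.8}]'
```

```text
clock: 2.15
position: [0.2646, -0.5383, 0.231]
tcp_rot: [-0.226, 1.559, 0.227]
wrist_force: [-1.2, -0.0, -0.4]
opening: 0.0853
clock: 2.45
position: [0.2646, -0.5383, 0.231]
tcp_rot: [-0.55, 1.5, 0.551]
wrist_force: [-0.5, -0.5, 0.5]
opening: 0.0851
```

```bash
python3 -m pendant '[{"grip":0,"slide":[0,0.027,0.040],"turn":0},{"grip":0,"slide":[0,0.027,0.040],"turn":0},{"grip":0,"slide":[0,0.027,0.040],"turn":0},{"grip":0,"slide":[0,0.027,0.040],"turn":0},{"grip":0,"slide":[0,0.027,0.040],"turn":0},{"grip":0,"slide":[0,0.027,0.040],"turn":0},{"grip":0,"slide":[0,0.027,0.040],"turn":0},{"grip":0,"slide":[0,0.027,0.040],"turn":0},{"grip":0,"slide":[0,0.027,0.040],"turn":0},{"grip":0,"slide":[0,0.027,0.040],"turn":0},{"grip":0,"slide":[0,0.027,0.040],"turn":0},{"grip":0,"slide":[0,0.027,0.040],"turn":0},{"grip":0,"slide":[0,0.027,0.040],"turn":0},{"grip":0,"slide":[0,0.027,0.040],"turn":0},{"grip":0,"slide":[0,0.027,0.040],"turn":0},{"grip":0,"slide":[0,0.027,0.040],"turn":0},{"grip":0,"slide":[0,0.027,0.040],"turn":0},{"grip":0,"slide":[0,0,0],"turn":0}]'
cat >> h.py <<'E'
def wpts(c):
    """wrist: HxWx3 world points"""
    z=c['range_z']; v,u=np.mgrid[:z.shape[0],:z.shape[1]]
    P=wdir(c,u,v); P=P/P[...,2:]*z[...,None]
    return w2world(c,P)
def wdir(c,u,v):
    x=(np.asarray(u,float)-c['cx'])/c['fx']; y=(np.asarray(v,float)-c['cy'])/c['fy']; r=np.hypot(x,y)+1e-12
    return np.stack([np.sin(r)*x/r,np.sin(r)*y/r,np.cos(r)],-1)
def w2world(c,P,vec=False):
    M=np.array(c['mount']); s=c['st']; T=Rm(s['tcp_rot'])
    Q=P@M[:3,:3].T
    if vec: return Q@T.T
    return (Q+M[:3,3])@T.T+np.array(s['position'])
def wray(c,u,v,z):
    d=w2world(c,wdir(c,u,v),True); o=w2world(c,np.zeros(3))
    return o+d*((z-o[2])/d[...,2])[...,None]
E
python3 - <<'E'
from h import *
c=cap('wrist','w1.png'); s=c['st']; T=Rm(s['tcp_rot'])
print(s['position'].round(4),T.round(3).tolist(),s['qpos'].round(3))
W=wpts(c); m=np.isfinite(W[...,2])&(c['range_z']>0)
k=m&(W[...,2]>.117)&(W[...,2]<.13)&(np.hypot(W[...,0]-.493,W[...,1]-.252)<.06)
v,u=np.nonzero(k); print(len(u),u.min(),u.max(),v.min(),v.max(),W[k].mean(0),W[k].min(0),W[k].max(0))
print(cv2.minEnclosingCircle((W[k][:,:2]*1000).astype(np.float32)))
cv2.imwrite('pics/w1c.png',cv2.resize(c['img'][100:300,200:440,::-1],None,fx=3,fy=3,interpolation=cv2.INTER_CUBIC))
E
```

```text
clock: 4.25
position: [0.4907, 0.2545, 0.2293]
tcp_rot: [-0.549, 1.502, 0.551]
wrist_force: [0.2, -0.8, -0.9]
opening: 0.0856
[0.4907 0.2545 0.2293] [[-0.003, -0.646, 0.763], [0.0, 0.763, 0.646], [-1.0, 0.002, -0.002]] [ 2.41e-01 -3.80e-02 -5.10e-02  1.56e+00  1.00e-03 -4.61e-01]
2916 292 354 168 228 [0.49366977 0.2560318  0.12343017] [0.46680753 0.22976013 0.11700315] [0.52225867 0.28371462 0.12683203]
((494.8858947753906, 257.2404479980469), 28.098880767822266)
```

View pics/w1c.png

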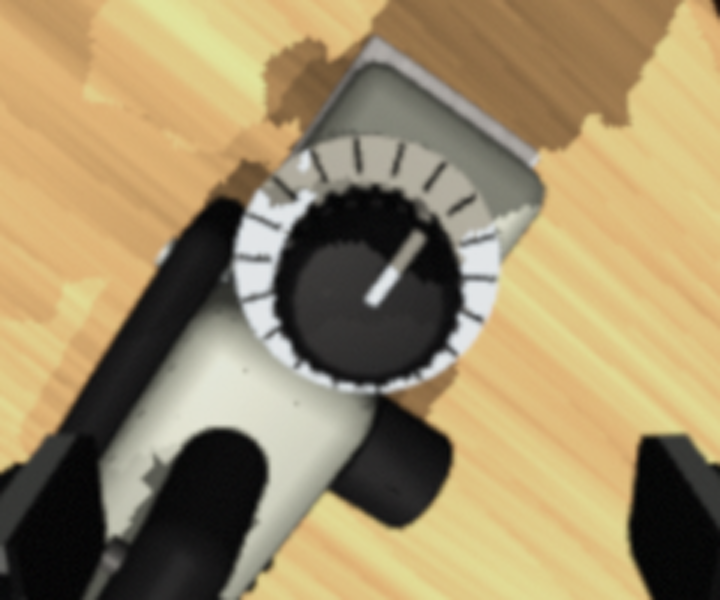

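The picture shows the knob centred at about wrist (323,197). The white line points up-right to (340,178), and the ring ticks are clear. I'll measure the mark angle, then descend.

```bash
cat > mark.py <<'E'
from h import *
def mark(c,ctr=(.4947,.2568)):
    W=wpts(c); im=c['img'].astype(int)
    v,u=np.mgrid[:400,:640]; X=wray(c,u,v,.124)
    r=np.hypot(X[...,0]-ctr[0],X[...,1]-ctr[1])
    m=(r<.025)&(im.min(-1)>85)&(np.ptp(im,axis=-1)<60)
    k,l,s,ct=cv2.connectedComponentsWithStats(m.astype(np.uint8))
    i=1+np.argmax(s[1:,4]); p=X[l==i][:,:2]; q=p.mean(0)
    a=np.linalg.svd(p-q)[2][0]; 
    if a@(q-np.array(ctr))<0:a=-a
    print('mark n',len(p),'mean',q.round(4),'axis ang',np.degrees(np.arctan2(a[1],a[0])).round(1),'from ctr',np.degrees(np.arctan2(*(q-ctr)[::-1])).round(1))
if __name__=='__main__': mark(load('wrist'))
E
python3 mark.py
python3 -m pendant '[{"grip":0,"slide":[0.02,-0.0008,0.0045],"turn":0},{"grip":0,"slide":[0.04,0,0],"turn":0},{"grip":0,"slide":[0.03,0,0],"turn":0},{"grip":0,"slide":[0.02,0,0],"turn":0},{"grip":0,"slide":[0.02,0,0],"turn":0},{"grip":0,"slide":[0.014,0,0],"turn":0},{"grip":0,"slide":[0,0,0],"turn":0}]'
python3 -m pendant '[{"grip":1,"slide":[0,0,0],"turn":0},{"grip":1,"slide":[0,0,0],"turn":0},{"grip":1,"slide":[0,0,0],"turn":0},{"grip":1,"slide":[0,0,0],"turn":0},{"grip":1,"slide":[0,0,0],"turn":0},{"grip":1,"slide":[0,0,0],"turn":0},{"grip":1,"slide":[0,0,0],"turn":0},{"grip":1,"slide":[0,0,0],"turn":0}]' 40
```

```text
mark n 160 mean [0.4842 0.2567] axis ang -174.9 from ctr -179.5
clock: 5.0
position: [0.4937, 0.2512, 0.0855]
tcp_rot: [-0.545, 1.504, 0.545]
wrist_force: [-0.5, 0.5, -0.3]
opening: 0.0854
clock: 5.8
position: [0.4927, 0.2564, 0.09]
tcp_rot: [-0.542, 1.5, 0.556]
wrist_force: [-18.2, 17.6, 17.2]
opening: 0.0553
```

The arm was about 5 mm off along the jaw axis. I'll relieve the side load and upward force by following the commanded pose.

```bash
python3 -m pendant '[{"grip":1,"slide":[-0.002,0.0025,0],"turn":0},{"grip":1,"slide":[-0.002,0.002,0],"turn":0},{"grip":1,"slide":[0,0,0],"turn":0},{"grip":1,"slide":[0,0,0],"turn":0}]' 40
python3 - <<'E'
from h import *
s=arm.read_state(); print(s['position'],s['wrist_force'],s['moment'],s['qpos']); print(Rm(s['tcp_rot']).round(3)); 
from mark import mark
c=cap('wrist','w2.png'); mark(c)
E
```

```text
clock: 6.2
position: [0.4923, 0.2566, 0.0904]
tcp_rot: [-0.545, 1.5, 0.547]
wrist_force: [8.6, 6.6, -18.0]
opening: 0.0547
[0.49228363 0.2565878  0.0904274 ] [  8.63401119   6.62630388 -17.99206228] [ 1.36087428 -1.29506903  0.02485366] [ 0.24397086 -0.010957   -0.27722196  1.3037779   0.00156403 -0.45420667]
[[ 0.    -0.643  0.766]
 [ 0.002  0.766  0.643]
 [-1.     0.001  0.001]]
mark n 545 mean [0.4823 0.2569] axis ang -175.4 from ctr 179.7
```

View pics/w2.png

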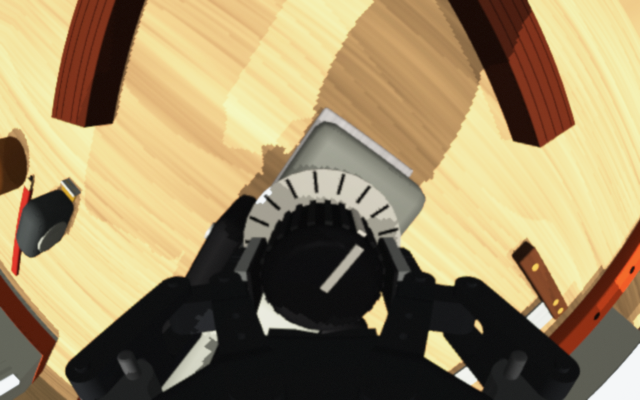

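```bash
python3 -m pendant '[{"grip":1,"slide":[0.002,0,0.0015],"turn":0},{"grip":1,"slide":[0,0,0],"turn":8},{"grip":1,"slide":[0,0,0],"turn":8},{"grip":1,"slide":[0,0,0],"turn":8},{"grip":1,"slide":[0,0,0],"turn":8},{"grip":1,"slide":[0,0,0],"turn":8}]' 50;  python3 -m pendant '[{"grip":1,"slide":[0,0,0],"turn":8},{"grip":1,"slide":[0,0,0],"turn":8},{"grip":1,"slide":[0,0,0],"turn":8},{"grip":1,"slide":[0,0,0],"turn":8},{"grip":1,"slide":[0,0,0],"turn":8},{"grip":1,"slide":[0,0,0],"turn":0},{"grip":1,"slide":[0,0,0],"turn":0}]'
python3 - <<'E'
from h import *
s=arm.read_state(); print(s['position'],s['wrist_force'],s['moment'],s['qpos']); print(Rm(s['tcp_rot']).round(3)); 
from mark import mark
c=cap('wrist','w3.png'); mark(c)
E
```

```text
clock: 6.85
position: [0.4921, 0.2579, 0.0903]
tcp_rot: [0.006, 1.572, -0.002]
wrist_force: [-7.4, 6.3, 1.6]
opening: 0.0549
clock: 7.55
position: [0.4926, 0.259, 0.0903]
tcp_rot: [0.549, 1.503, -0.542]
wrist_force: [-5.1, 11.9, -0.7]
opening: 0.0548
[0.4925822  0.25897408 0.09031044] [-5.05369743 11.93029482 -0.7193832 ] [2.35598019 0.86357085 0.09293302] [ 0.24656588 -0.00716003 -0.27366621  1.30364486  0.0043346   0.94359727]
[[-0.     0.642  0.767]
 [ 0.004  0.767 -0.642]
 [-1.     0.003 -0.003]]
mark n 549 mean [0.4925 0.2701] axis ang 104.7 from ctr 99.2
```

View pics/w3.png

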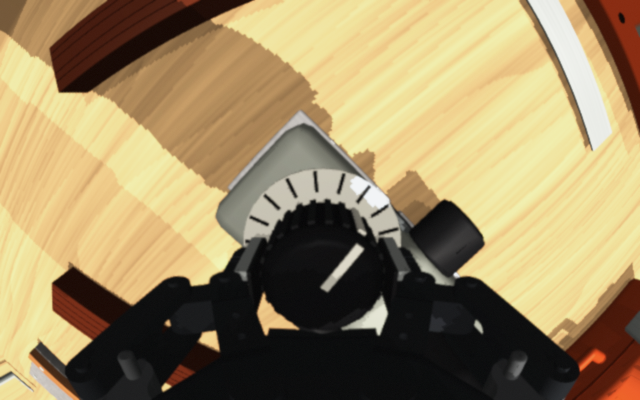

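The line went from -175.4° to 104.7°, which is 79.9° clockwise. I'll release, lift and check.

```bash
python3 -m pendant '[{"grip":0,"slide":[0,0,0],"turn":0},{"grip":0,"slide":[0,0,0],"turn":0},{"grip":0,"slide":[0,0,0],"turn":0},{"grip":0,"slide":[0,0,0],"turn":0},{"grip":0,"slide":[0,0,0],"turn":0},{"grip":0,"slide":[0,0,0],"turn":0},{"grip":0,"slide":[0,0,0],"turn":0},{"grip":0,"slide":[-0.02,0,0],"turn":0},{"grip":0,"slide":[-0.03,0,0],"turn":0},{"grip":0,"slide":[-0.04,0,0],"turn":0},{"grip":0,"slide":[-0.04,0,0],"turn":0},{"grip":0,"slide":[-0.01,0,0],"turn":0},{"grip":0,"slide":[0,0,0],"turn":0}]';  python3 - <<'E'
from h import *
s=arm.read_state(); print(s['position'],s['wrist_force'],s['qpos']); print(Rm(s['tcp_rot']).round(3)); 
from mark import mark
c=cap('wrist','w4.png'); mark(c)
cv2.imwrite('pics/w4c.png',cv2.resize(c['img'][100:300,200:440,::-1],None,fx=3,fy=3,interpolation=cv2.INTER_CUBIC))
E
```

```text
clock: 8.9
position: [0.4942, 0.257, 0.2312]
tcp_rot: [0.548, 1.498, -0.545]
wrist_force: [0.2, 0.6, -1.5]
opening: 0.0859
[0.49420418 0.25701985 0.23122618] [ 0.24533225  0.58555379 -1.47368897] [ 2.44830428e-01 -3.17866217e-02 -4.17849623e-02  1.55728402e+00
 -1.18475804e-04  9.43473108e-01]
[[ 0.003  0.643  0.766]
 [ 0.001  0.766 -0.643]
 [-1.     0.003  0.002]]
mark n 158 mean [0.4926 0.269 ] axis ang 105.4 from ctr 99.9
```

View pics/w4c.png

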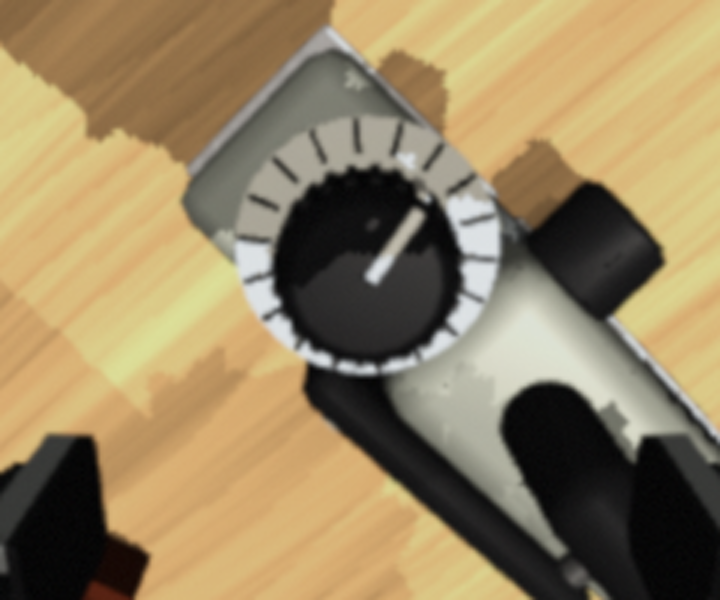

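The line settled at 105.4°, 79.7° from the start reading of -174.9°, and the knob is free: four clicks. Next, hover over the block.

```bash
python3 -m pendant '[{"grip":0,"slide":[0,0,0],"turn":-7.84},{"grip":0,"slide":[0,0,0],"turn":-7.84},{"grip":0,"slide":[0,0,0],"turn":-7.84},{"grip":0,"slide":[0,0,0],"turn":-7.84},{"grip":0,"slide":[0,0,0],"turn":-7.84},{"grip":0,"slide":[0,0,0],"turn":-7.84},{"grip":0,"slide":[0,0,0],"turn":-7.84},{"grip":0,"slide":[0,0,0],"turn":-7.84},{"grip":0,"slide":[0,-0.0365,-0.0194],"turn":0},{"grip":0,"slide":[0,-0.0365,-0.0194],"turn":0},{"grip":0,"slide":[0,-0.0365,-0.0194],"turn":0},{"grip":0,"slide":[0,-0.0365,-0.0194],"turn":0},{"grip":0,"slide":[0,-0.0365,-0.0194],"turn":0},{"grip":0,"slide":[0,-0.0365,-0.0194],"turn":0},{"grip":0,"slide":[0,0,0],"turn":0},{"grip":0,"slide":[0,0,0],"turn":0}]'
python3 - <<'E'
from h import *
c=cap('wrist','w5.png'); s=c['st']; print(s['position'],s['qpos']); print(Rm(s['tcp_rot']).round(3))
W=wpts(c); im=c['img'].astype(int)
m=((W[...,2]>.033)&(W[...,2]<.046)&(np.hypot(W[...,0]-.47,W[...,1]-.01)<.13)&(im[...,0]>im[...,2]*1.5)).astype(np.uint8)
k,l,st,ct=cv2.connectedComponentsWithStats(m); i=1+np.argmax(st[1:,4]); p=W[l==i]
print(ct[i],st[i],p.mean(0), cv2.minAreaRect((p[:,:2]*1000).astype(np.float32)))
E
```

```text
clock: 10.55
position: [0.4695, 0.0093, 0.2274]
tcp_rot: [-0.308, 1.551, 0.31]
wrist_force: [1.4, 0.5, -0.1]
opening: 0.0849
[0.46946588 0.00929188 0.22741424] [-2.59939274e-01 -2.93673083e-01 -2.84687094e-01  1.58245995e+00
  1.40857870e-04 -6.53638478e-01]
[[-0.003 -0.384  0.923]
 [ 0.001  0.923  0.384]
 [-1.     0.002 -0.002]]
[323.40678207 171.78745743] [ 303   87   43  174 7048] [0.46788692 0.00978799 0.04035272] ((473.41607666015625, 12.411556243896484), (199.4203643798828, 45.45745849609375), 22.007293701171875)
```

View pics/w5.png

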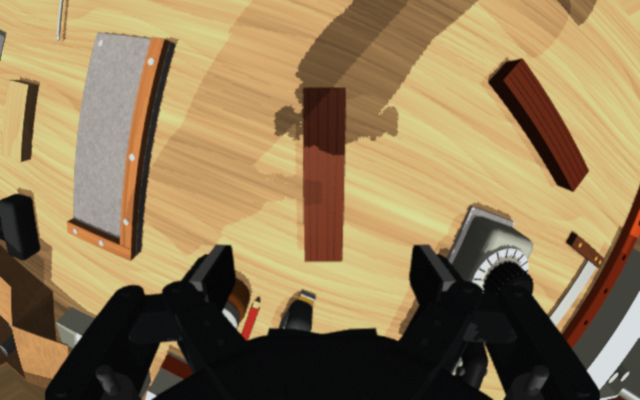

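The wrist view shows the target block at (323,172), centre (0.473, 0.012), yaw 22.0°, size 199 x 45 mm. The look-alike is at (538,125). The board is fully visible at about (113,140), so I'll measure it from this image.

```bash
cat > board.py <<'E'
from h import *
def fit(W,im,tag):
    # board-top gray pixels and orange strip tops
    near=np.hypot(W[...,0]-.54,W[...,1]+.28)<.24
    g=near&(W[...,2]>.010)&(W[...,2]<.026)&(np.ptp(im,axis=-1)<35)
    k,l,st,ct=cv2.connectedComponentsWithStats(g.astype(np.uint8)); i=1+np.argmax(st[1:,4])
    p=W[l==i][:,:2]; r=cv2.minAreaRect((p*1000).astype(np.float32)); z=W[l==i][:,2].mean()
    a=r[2]; w,h=r[1]
    if w<h: a-=90
    a=np.radians(a); ex=np.array([np.cos(a),np.sin(a)]); ey=np.array([-ex[1],ex[0]])
    A=p@ex; B=p@ey
    print(tag,'board top rect',np.round(r[0],1),np.round(r[1],1),'yaw',np.degrees(a).round(2),'z',z.round(4),'n',len(p))
    # edges by robust percentiles: per-row extreme
    def edge(t,s,fn,lo,hi):
        bs=np.linspace(lo,hi,15); e=[];c=[]
        for b0,b1 in zip(bs[:-1],bs[1:]):
            q=s[(t>=b0)&(t<b1)]
            if len(q)>8: e.append(np.percentile(q,fn)); c.append((b0+b1)/2)
        f=np.polyfit(c,e,1); return np.median(e),np.degrees(f[0]),f,np.std(np.array(e)-np.polyval(f,c))
    am,aM=np.percentile(A,[1,99]); bm,bM=np.percentile(B,[1,99])
    ef=edge(A,B,99,am+.02,aM-.02); es=edge(B,A,99,bm+.01,bM-.01)
    print(' fence inner b',ef[0].round(4),'slope deg',ef[1].round(2),ef[3].round(4),' stop inner a',es[0].round(4),'slope',es[1].round(2))
    print(' near edges a',edge(B,A,1,bm+.01,bM-.01)[0].round(4),'b',edge(A,B,1,am+.02,aM-.02)[0].round(4))
    cor=ex*es[0]+ey*ef[0]; print(' corner',cor.round(4)); 
    o=near&(W[...,2]>.028)&(W[...,2]<.040)&(im[...,0]>im[...,2]*1.4)
    k,l,st,ct=cv2.connectedComponentsWithStats(o.astype(np.uint8)); i=1+np.argmax(st[1:,4]); q=W[l==i][:,:2]
    r=cv2.minAreaRect((q*1000).astype(np.float32)); print(' strips rect',np.round(r[0],1),np.round(r[1],1),np.round(r[2],2),'max a,b',np.percentile(q@ex,99.5).round(4),np.percentile(q@ey,99.5).round(4),'z',W[l==i][:,2].mean().round(4),len(q))
if __name__=='__main__':
    c=load('wrist'); fit(wpts(c),c['img'].astype(int),'wrist')
    c=load('side'); fit(world(c),c['img'].astype(int),'side')
E
python3 board.py
```

```text
wrist board top rect [ 535.6 -290.6] [282.   99.1] yaw 5.73 z 0.0183 n 9888
 fence inner b -0.2948 slope deg -0.07 0.0002  stop inner a 0.642 slope 0.27
 near edges a 0.3659 b -0.3897
 corner [ 0.6682 -0.2292]
 strips rect [ 542.5 -273. ] [301.1 131.1] 5.15 max a,b 0.6615 -0.2618 z 0.0338 3884
side board top rect [ 538.5 -285.1] [292.7 115.4] yaw 5.62 z 0.0159 n 3376
 fence inner b -0.2808 slope deg 0.35 0.0006  stop inner a 0.6383 slope 0.03
 near edges a 0.3649 b -0.392
 corner [ 0.6627 -0.2169]
 strips rect [ 540.8 -273.7] [300.9 132.1] 5.29 max a,b 0.6606 -0.2608 z 0.0317 794
```

```bash
python3 -m pendant '[{"grip":0,"slide":[0.03,0.0014,0.0048],"turn":0.6},{"grip":0,"slide":[0.04,0,0],"turn":0},{"grip":0,"slide":[0.04,0,0],"turn":0},{"grip":0,"slide":[0.03,0,0],"turn":0},{"grip":0,"slide":[0,0,0],"turn":0},{"grip":0,"slide":[0,0,0],"turn":0}]'
python3 - <<'E'
from h import *
c=cap('wrist','w6.png'); s=c['st']; print(s['position']); print(Rm(s['tcp_rot']).round(3))
W=wpts(c); im=c['img'].astype(int)
m=((W[...,2]>.033)&(W[...,2]<.046)&(np.hypot(W[...,0]-.47,W[...,1]-.01)<.13)&(im[...,0]>im[...,2]*1.5)).astype(np.uint8)
k,l,st,ct=cv2.connectedComponentsWithStats(m); i=1+np.argmax(st[1:,4]); p=W[l==i]
print(ct[i],st[i],p.mean(0), cv2.minAreaRect((p[:,:2]*1000).astype(np.float32)))
E
```

```text
clock: 11.2
position: [0.4738, 0.014, 0.0895]
tcp_rot: [-0.303, 1.55, 0.304]
wrist_force: [-0.2, 0.2, 0.2]
opening: 0.0856
[0.47378206 0.01401429 0.08947052]
[[-0.001 -0.378  0.926]
 [ 0.     0.926  0.378]
 [-1.     0.001 -0.001]]
[320.77885824 189.83354275] [  284    60    74   274 18305] [0.46097052 0.00706908 0.04034637] ((473.8543701171875, 12.38995361328125), (200.02130126953125, 45.79657745361328), 22.16901969909668)
```

View pics/w6.png

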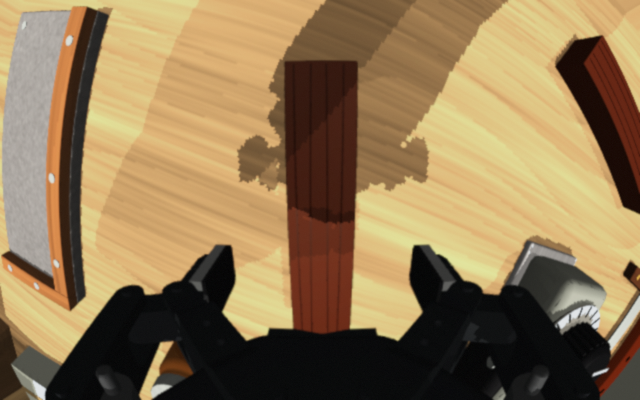

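The fingers straddle the block, which spans (284–358, 60–330). I'll go down and grip.

```bash
python3 -m pendant '[{"grip":0,"slide":[0.03,-0.0013,0],"turn":0},{"grip":0,"slide":[0.02,0,0],"turn":0},{"grip":0,"slide":[0.019,0,0],"turn":0},{"grip":0,"slide":[0,0,0],"turn":0},{"grip":0,"slide":[0,0,0],"turn":0}]'
python3 -m pendant '[{"grip":1,"slide":[0,0,0],"turn":0},{"grip":1,"slide":[0,0,0],"turn":0},{"grip":1,"slide":[0,0,0],"turn":0},{"grip":1,"slide":[0,0,0],"turn":0},{"grip":1,"slide":[0,0,0],"turn":0},{"grip":1,"slide":[0,0,0],"turn":0},{"grip":1,"slide":[0,0,0],"turn":0},{"grip":1,"slide":[0,0,0],"turn":0}]' 50
```

```text
clock: 11.75
position: [0.4757, 0.0117, 0.0221]
tcp_rot: [-0.303, 1.548, 0.302]
wrist_force: [0.2, -0.0, 0.2]
opening: 0.0853
clock: 12.55
position: [0.4755, 0.0116, 0.0215]
tcp_rot: [-0.303, 1.548, 0.302]
wrist_force: [0.2, 0.0, 5.2]
opening: 0.0438
```

```bash
python3 -m pendant '[{"grip":1,"slide":[-0.015,0,0],"turn":0},{"grip":1,"slide":[-0.025,0,0],"turn":0},{"grip":1,"slide":[-0.03,0,0],"turn":0},{"grip":1,"slide":[-0.03,0,0],"turn":0},{"grip":1,"slide":[-0.02,0,0],"turn":0},{"grip":1,"slide":[0,0,0],"turn":4},{"grip":1,"slide":[0,0,0],"turn":4},{"grip":1,"slide":[0,0,0],"turn":4.5},{"grip":1,"slide":[0,0,0],"turn":4},{"grip":1,"slide":[0,-0.03,0.0064],"turn":0},{"grip":1,"slide":[0,-0.03,0.0064],"turn":0},{"grip":1,"slide":[0,-0.03,0.0064],"turn":0},{"grip":1,"slide":[0,-0.03,0.0064],"turn":0},{"grip":1,"slide":[0,-0.03,0.0064],"turn":0},{"grip":1,"slide":[0,-0.03,0.0064],"turn":0},{"grip":1,"slide":[0,-0.03,0.0064],"turn":0},{"grip":1,"slide":[0,-0.03,0.0064],"turn":0},{"grip":1,"slide":[0,-0.0355,0.0072],"turn":0},{"grip":1,"slide":[0,0,0],"turn":0},{"grip":1,"slide":[0,0,0],"turn":0}]' 60
python3 - <<'E'
from h import *
c=cap('wrist','w7.png'); s=c['st']; print(s['position'],s['qpos'],s['wrist_force'],s['opening']); print(Rm(s['tcp_rot']).round(3))
d=cap('side','s7.png')
import board
board.fit(wpts(c),c['img'].astype(int),'wrist')
E
```

```text
clock: 14.55
position: [0.5593, -0.2572, 0.1398]
tcp_rot: [-0.075, 1.57, 0.076]
wrist_force: [-0.1, 0.1, -1.5]
opening: 0.0435
[ 0.55925261 -0.25715952  0.13984278] [-6.43182302e-01  1.54665058e-01 -1.39615816e-02  1.40330579e+00
  1.05905967e-04 -7.39518144e-01] [-0.14045344  0.11339907 -1.47239523] 0.04352498646079304
[[-0.001 -0.096  0.995]
 [ 0.001  0.995  0.096]
 [-1.     0.001 -0.001]]
wrist board top rect [ 513.  -287.5] [238.  109.8] yaw 5.77 z 0.0183 n 11342
 fence inner b -0.3601 slope deg -10.04 0.0175  stop inner a 0.3934 slope -150.79
 near edges a 0.364 b -0.3916
 corner [ 0.4276 -0.3188]
 strips rect [ 492.8 -224.3] [201.2  20.6] 6.21 max a,b 0.567 -0.263 z 0.0342 1747
```

View pics/w7.png

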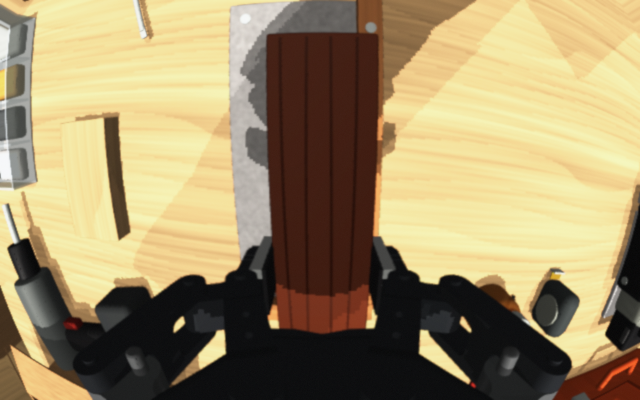

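View pics/s7.png

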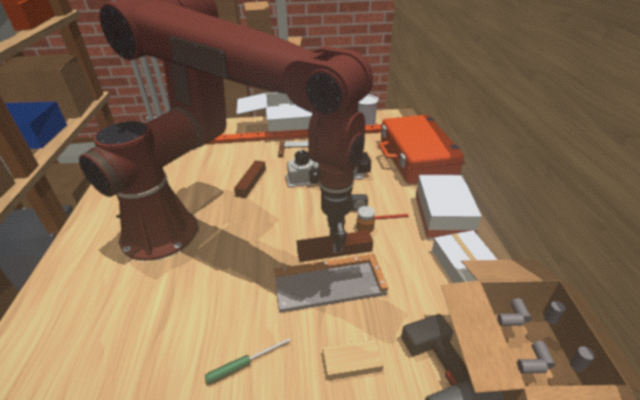

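The block is held level over the board, with the fence strip at its right edge near (375,130). The gaps are about 7 mm to the fence and 12 mm to the stop. Lowering.

```bash
python3 -m pendant '[{"grip":1,"slide":[0.02,0,0],"turn":0.2},{"grip":1,"slide":[0.03,0,0],"turn":0},{"grip":1,"slide":[0.025,0,0],"turn":0},{"grip":1,"slide":[0.015,0,0],"turn":0},{"grip":1,"slide":[0.004,0,0],"turn":0},{"grip":1,"slide":[0,0,0],"turn":0},{"grip":1,"slide":[0,0,0],"turn":0}]'
python3 -m pendant '[{"grip":1,"slide":[0.002,0,0],"turn":0},{"grip":1,"slide":[0.002,0,0],"turn":0},{"grip":1,"slide":[0.001,0,0],"turn":0},{"grip":1,"slide":[0,0,0],"turn":0}]'
```

```text
clock: 15.35
position: [0.5604, -0.2571, 0.0479]
tcp_rot: [-0.075, 1.568, 0.073]
wrist_force: [-0.0, -0.8, -1.1]
opening: 0.0437
clock: 15.75
position: [0.5595, -0.2567, 0.0412]
tcp_rot: [-0.074, 1.57, 0.074]
wrist_force: [-0.3, 0.4, -1.4]
opening: 0.0438
```

```bash
python3 -m pendant '[{"grip":1,"slide":[0.001,0,0],"turn":-0.4},{"grip":1,"slide":[0.001,0,0],"turn":0},{"grip":1,"slide":[0,0,0],"turn":0},{"grip":1,"slide":[0,0,0],"turn":0}]'; python3 -m pendant '[{"grip":1,"slide":[0.001,0,0],"turn":0},{"grip":1,"slide":[0,0,0],"turn":0},{"grip":1,"slide":[0,0,0],"turn":0}]'
```

```text
clock: 16.15
position: [0.5596, -0.2568, 0.0396]
tcp_rot: [-0.08, 1.569, 0.079]
wrist_force: [-0.9, 1.1, 2.1]
opening: 0.0438
clock: 16.45
position: [0.5597, -0.2568, 0.0396]
tcp_rot: [-0.08, 1.569, 0.079]
wrist_force: [-5.1, 3.2, 10.3]
opening: 0.0435
```

```bash
python3 -m pendant '[{"grip":1,"slide":[-0.0005,0,0.002],"turn":0},{"grip":1,"slide":[0,0,0.002],"turn":0},{"grip":1,"slide":[0,0.002,0.002],"turn":0},{"grip":1,"slide":[0,0.002,0.002],"turn":0},{"grip":1,"slide":[0,0.002,0.001],"turn":0},{"grip":1,"slide":[0,0,0],"turn":0}]'; python3 -m pendant '[{"grip":1,"slide":[0,0.001,0.001],"turn":0},{"grip":1,"slide":[0,0.001,0.001],"turn":0},{"grip":1,"slide":[0,0,0],"turn":0},{"grip":1,"slide":[0,0,0],"turn":0}]'
```

```text
clock: 17.05
position: [0.5686, -0.2505, 0.0396]
tcp_rot: [-0.081, 1.568, 0.078]
wrist_force: [-0.0, -2.6, 4.5]
opening: 0.0432
clock: 17.45
position: [0.5695, -0.2493, 0.0396]
tcp_rot: [-0.081, 1.57, 0.076]
wrist_force: [-5.8, -7.0, 7.0]
opening: 0.0434
```

```bash
python3 -m pendant '[{"grip":1,"slide":[0,0.001,0],"turn":0},{"grip":1,"slide":[0,0.001,0],"turn":0},{"grip":1,"slide":[0,0,0],"turn":0},{"grip":1,"slide":[0,0,0],"turn":0}]'; python3 -m pendant '[{"grip":1,"slide":[0,0,0.001],"turn":0},{"grip":1,"slide":[0,0,0.001],"turn":0},{"grip":1,"slide":[0,0,0],"turn":0},{"grip":1,"slide":[0,0,0],"turn":0}]'
```

```text
clock: 17.85
position: [0.5695, -0.2491, 0.0397]
tcp_rot: [-0.083, 1.57, 0.073]
wrist_force: [-4.6, -14.8, 2.3]
opening: 0.0436
clock: 18.25
position: [0.5707, -0.249, 0.0397]
tcp_rot: [-0.083, 1.571, 0.073]
wrist_force: [-9.1, -14.8, 5.4]
opening: 0.0434
```

```bash
python3 -m pendant '[{"grip":1,"slide":[0,0,0.001],"turn":0},{"grip":1,"slide":[0,0,0.001],"turn":0},{"grip":1,"slide":[0,0,0],"turn":0},{"grip":1,"slide":[0,0,0],"turn":0}]'; python3 -m pendant '[{"grip":1,"slide":[0,0,0.001],"turn":0},{"grip":1,"slide":[0,0,0.001],"turn":0},{"grip":1,"slide":[0,0,0],"turn":0},{"grip":1,"slide":[0,0,0],"turn":0}]'
python3 - <<'E'
from h import *
c=cap('wrist','w8.png'); s=c['st']; print(s['position'],s['wrist_force'],s['moment'],s['opening']); print(Rm(s['tcp_rot']).round(4))
E
```

```text
clock: 18.65
position: [0.5711, -0.249, 0.0397]
tcp_rot: [-0.082, 1.575, 0.072]
wrist_force: [-18.4, -15.0, 10.3]
opening: 0.0438
clock: 19.05
position: [0.5711, -0.249, 0.0397]
tcp_rot: [-0.082, 1.579, 0.072]
wrist_force: [-31.2, -14.8, 18.1]
opening: 0.0439
[ 0.57108986 -0.24895025  0.03965085] [-31.1672591  -14.83415213  18.14269274] [-3.18659065  5.87888605  0.41885844] 0.043907310405309596
[[-0.0092 -0.0976  0.9952]
 [-0.007   0.9952  0.0975]
 [-0.9999 -0.006  -0.0099]]
```

View pics/w8.png

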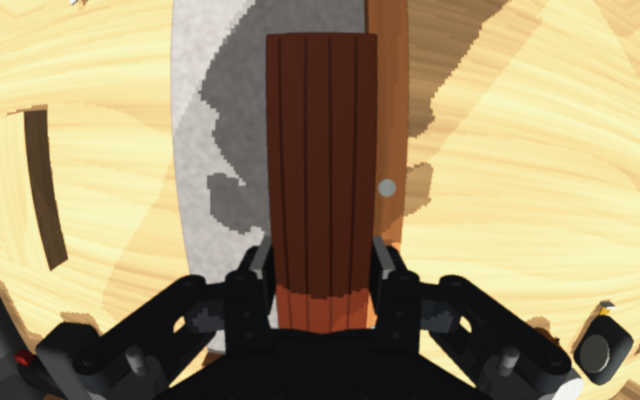

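It's in contact with both the stop (31 N) and the fence (15 N). I'll ease the load off, then release and lift.

```bash
python3 -m pendant '[{"grip":1,"slide":[0,0,-0.0015],"turn":0},{"grip":1,"slide":[0,-0.001,-0.0015],"turn":0},{"grip":1,"slide":[-0.0005,-0.001,-0.0005],"turn":0},{"grip":1,"slide":[0,0,0],"turn":0}]'; python3 -m pendant '[{"grip":0,"slide":[0,0,0],"turn":0},{"grip":0,"slide":[0,0,0],"turn":0},{"grip":0,"slide":[0,0,0],"turn":0},{"grip":0,"slide":[0,0,0],"turn":0},{"grip":0,"slide":[0,0,0],"turn":0},{"grip":0,"slide":[0,0,0],"turn":0},{"grip":0,"slide":[0,0,0],"turn":0},{"grip":0,"slide":[-0.02,0,0],"turn":0},{"grip":0,"slide":[-0.03,0,0],"turn":0},{"grip":0,"slide":[-0.05,0,0],"turn":0},{"grip":0,"slide":[-0.05,0,0],"turn":0},{"grip":0,"slide":[0,0,-0.04],"turn":0},{"grip":0,"slide":[0,0,-0.04],"turn":0},{"grip":0,"slide":[0,0,0],"turn":0},{"grip":0,"slide":[0,0,0],"turn":0}]'
cat > blk.py <<'E'
from h import *
def go():
    c=cap('wrist','w9.png'); s=c['st']; print(s['position'])
    W=wpts(c); im=c['img'].astype(int)
    m=((W[...,2]>.051)&(W[...,2]<.064)&(np.hypot(W[...,0]-.57,W[...,1]+.25)<.13)&(im[...,0]>im[...,2]*1.5)).astype(np.uint8)
    k,l,st,ct=cv2.connectedComponentsWithStats(m); i=1+np.argmax(st[1:,4]); p=W[l==i]
    print(ct[i],st[i],p.mean(0), cv2.minAreaRect((p[:,:2]*1000).astype(np.float32)))
    A=np.c_[p[:,:2],np.ones(len(p))]; print('tilt',np.linalg.lstsq(A,p[:,2],rcond=None)[0])
    import board; board.fit(W,im,'w')
    d=cap('side','s9.png')
    cv2.imwrite('pics/s9c.png',cv2.resize(d['img'][200:340,230:430,::-1],None,fx=4,fy=4,interpolation=cv2.INTER_CUBIC))
go()
E
python3 blk.py
```

```text
clock: 19.5
position: [0.5711, -0.2491, 0.0396]
tcp_rot: [-0.08, 1.572, 0.076]
wrist_force: [-9.2, -7.1, 6.2]
opening: 0.0437
clock: 21.0
position: [0.4923, -0.2557, 0.1896]
tcp_rot: [-0.079, 1.569, 0.078]
wrist_force: [-0.6, 0.1, 0.4]
opening: 0.0854
[ 0.49231978 -0.2556736   0.18957467]
[320.79919313 243.34708485] [ 296  162   50  172 7684] [ 0.55302035 -0.25122654  0.05833313] ((566.8411865234375, -250.01719665527344), (193.65113830566406, 45.41900634765625), 5.481902122497559)
tilt [ 0.0010871  -0.00106613  0.0574641 ]
w board top rect [ 534.8 -285.4] [281.6 109.8] yaw 5.7 z 0.0184 n 16816
 fence inner b -0.3314 slope deg -14.31 0.0134  stop inner a 0.6421 slope -186.44
 near edges a 0.3653 b -0.3906
 corner [ 0.6719 -0.266 ]
 strips rect [ 533.6 -242.2] [287.7  64.1] 5.9 max a,b 0.6468 -0.2625 z 0.0343 4493
```

View pics/w9.png

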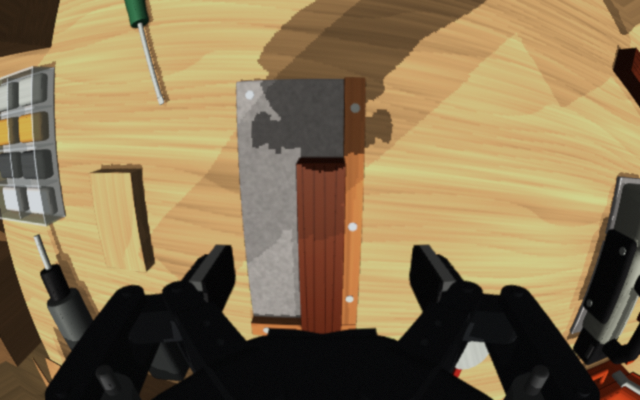

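View pics/s9c.png

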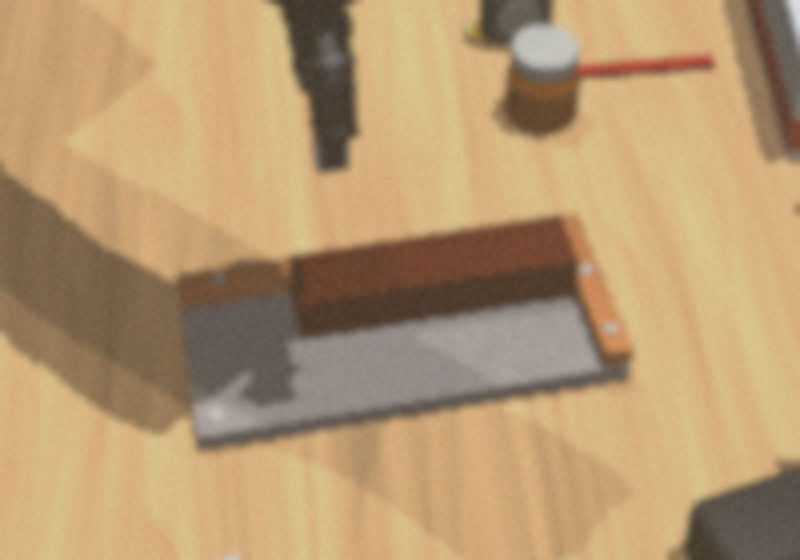

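```bash
cat > edges.py <<'E'
from h import *
def lines(c,top=.058):
    im=c['img'].astype(int); v,u=np.mgrid[:400,:640]
    W=wpts(c); 
    ex=np.array([np.cos(np.radians(5.7)),np.sin(np.radians(5.7))]); ey=np.array([-ex[1],ex[0]])
    def fitl(mask,name):
        p=W[mask][:,:2]; A=p@ex;B=p@ey; lo,hi=np.percentile(A,[2,98]); bs=np.linspace(lo+.004,hi-.004,13); L=[];H=[];C=[]
        for a,b in zip(bs[:-1],bs[1:]):
            q=B[(A>=a)&(A<b)]
            if len(q)<10: continue
            C.append((a+b)/2);L.append(np.percentile(q,2));H.append(np.percentile(q,98))
        fl=np.polyfit(C,L,1);fh=np.polyfit(C,H,1)
        print(name,'a %.4f..%.4f'%(A.min(),A.max()),'low b(.5) %.4f ang %.2f'%(np.polyval(fl,.5),5.7+np.degrees(fl[0])),'high b(.5) %.4f ang %.2f'%(np.polyval(fh,.5),5.7+np.degrees(fh[0])))
    near=np.hypot(W[...,0]-.55,W[...,1]+.27)<.2
    fitl(near&(W[...,2]>.054)&(W[...,2]<.062)&(v<325),'block top')
    fitl(near&(W[...,2]>.031)&(W[...,2]<.037)&(im[...,0]>im[...,2]*1.5)&(W[...,1]*ey[1]+W[...,0]*ey[0]>-.29),'fence top')
    fitl(near&(W[...,2]>.015)&(W[...,2]<.022)&(v<320),'board top')
lines(load('wrist'))
c=load('wrist'); cv2.imwrite('pics/w9c.png',cv2.resize(c['img'][140:340,270:400,::-1],None,fx=3,fy=3,interpolation=cv2.INTER_CUBIC))
E
python3 edges.py
```

```text
block top a 0.4424..0.6228 low b(.5) -0.3266 ang 5.45 high b(.5) -0.2835 ang 5.78
fence top a 0.3629..0.6507 low b(.5) -0.2811 ang 6.29 high b(.5) -0.2630 ang 5.70
board top a 0.3630..0.6451 low b(.5) -0.3904 ang 5.45 high b(.5) -0.3165 ang -8.26
```

View pics/w9c.png

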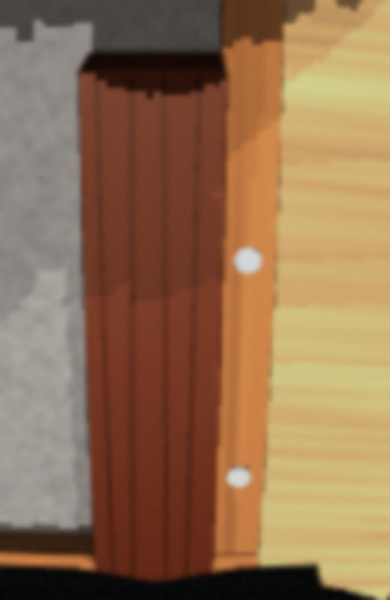

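The block edges (5.45°/5.78°) match the board edge and fence (5.45°/5.70°), and the rear end is 199.6 mm from the stop face. Last, I'll check the bystanders and the knob.

Run:
```python
from h import *
a=cv2.imread('pics/scene0.png'); c=cap('scene','scene9.png'); b=c['img'][:,:,::-1]
s0=cv2.imread('pics/side0.png'); s1=cv2.imread('pics/s9.png')
out=np.vstack([np.hstack([a[120:300,170:470],b[120:300,170:470]]),np.hstack([s0[130:400,200:500],s1[130:400,200:500]])])
cv2.imwrite('pics/cmp.png',cv2.resize(out,None,fx=1.33,fy=1.33)); print(arm.read_state()['wrist_force'],arm.read_state()['clock'])
```

```text
[ 0.4289721   0.21703479 -0.7457591 ] 21.15
```

View pics/cmp.png

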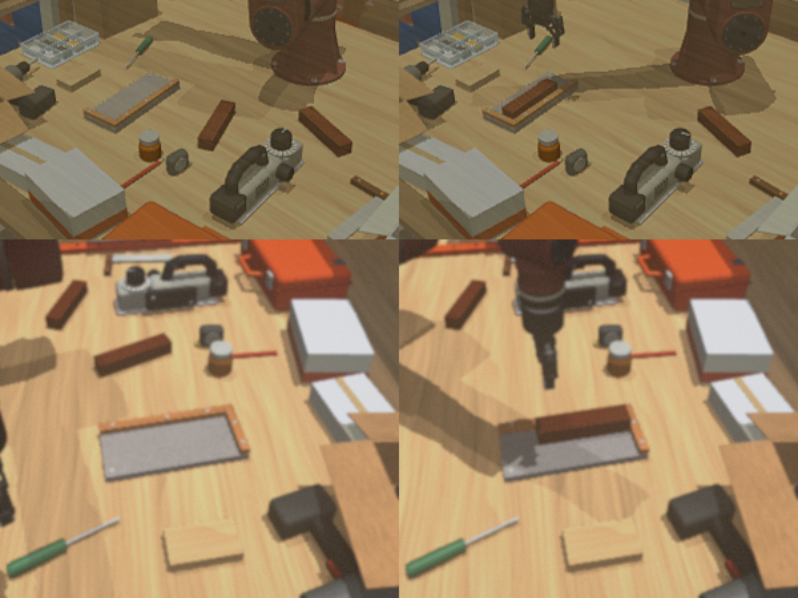

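The before/after pairs show the bystanders unmoved, the block in the corner of the board, and the gripper open and clear. Handing in.

```bash
python3 -c "
from bench import ticket
print(ticket.finish_job())"
```

```text
the job is handed in; nothing more can be done
None
```

I turned the depth knob four clicks clockwise and pushed the right-hand red-brown block home on the planing board. I then let go of everything and handed the job in at about 21 s.

- **Knob:** the white line moved 79.7° clockwise, measured with the knob free before and after. Four clicks is 80°. The first grip was about 5 mm off centre and put roughly 30 N on the wrist. I relieved that before turning.
- **Block against stop and fence:** while pushing, the wrist read about 31 N against the end stop and 15 N against the side fence. After release, the rear end was 199.6 mm from the stop face (block length 200 mm).
- **Block square and flat:** the block's edges read 5.45° and 5.78°, against 5.45° for the board edge and 5.70° for the fence's outer edge. The top face was level to about 0.1° at 58 mm, as it should be.
- **Measurement limits:** the fence's inner edge gave a noisier 6.3°, partly hidden by the block, so I did not rely on it. The scene camera's range was blocked by a tinted pane, so I used only its pictures.
- **Bystanders:** before and after pictures show the jar, tape, square, pencil, screwdriver, offcut and the other block unmoved. The try square is largely out of view in the final pictures, but the arm never came near it.

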